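Line up the folded struts by length on the layout board

ROBOT

A 7-joint arm with a two-finger parallel gripper is mounted at the origin on the work surface. World frame = base frame: x ahead of the robot, y to its left, z up, the work surface at z = 0. Lengths are in m, angles in rad, forces in N, time in s.
With the tool pointing down it reaches from about 0.425 to 0.95 m from the base axis. Payload 4.7 kg.
Tool frame: the origin (TCP) lies at the very end of the fingers, on their centre line; the grasp point (between the pads) lies 19 mm behind it (pinch_z is the distance from the TCP to the grasp point, in m); z points along the fingers, y is the line along which they close (so a half turn about z gives the same grasp; the last joint's range is limited). The gripper opens to 87 mm and grips with 3 to 60 N. Pads are 19 mm wide; open, the fingers measure 117 mm over their backs; the gripper's body (75 mm by 190 mm) begins 51 mm behind the grasp point.
Start: joints at [-1.295, 0.469, -0.049, 1.532, 0.024, 1.141, -0.082], TCP at [0.203, 0.644, 0.223] pointing down, gripper open.
Joint ranges: [-2.59, 2.59], [-0.33, 1.99], [-1.39, 1.29], [0.1, 2.45], [-1.04, 4.18], [0.21, 1.99], [-2.66, 2.66]. Speed limits (rad/s): [2.57, 2.57, 3.14, 3.14, 3.14, 3.14, 3.14].

INTERFACE

Orientations are given as [roll, pitch, yaw] about the fixed x, y, z axes, in that order (R = Rz(yaw) Ry(pitch) Rx(roll)).
In Python, from bench import movep, move_l, set_joints, gripper_to, dwell, solve_ik, camera, calibration, IKError, hand_in, search_frame, mark_of, current_clock, current_joints, current_joint_vel, current_effort, current_tool_pos, current_ee_rot, current_wrist_force, current_wrist_torque, current_finger_gap, current_gripper_force, pinch_z gives the robot as it stands. Calls block until the motion is done:
- movep(position, orientation): joint-space move of the TCP to a pose.
- move_l(position, rotation=None, v=0.15): straight line of the TCP; rotation=None keeps the orientation; v is the mean speed in m/s.
- set_joints(angles): joint-space move.
- gripper_to(opening, grasp_force=None): finger opening in m; grasp_force is the grip in N (None keeps the last); returns when the fingers have stopped.
- dwell(seconds).
- solve_ik(position, orientation): joint angles nearest the present ones, or None.
- camera(name): name is "scene" or "side" or "wrist"; returns the picture (384x512x3 uint8, red, green, blue); there is no depth.
- calibration(name): a dict with "fx", "fy", "cx", "cy" (pixels), "T" (4x4, takes a point from camera to world coordinates); the wrist camera has in their place "T_tool_cam" (4x4, takes a point from camera to tool coordinates, whose origin is the TCP and whose axes are the flange's). Camera axes: x right, y down, z forward; pixel columns grow to the right and rows downward; lengths in m; the calibration is good to about 2 mm. The wrist camera is an equidistant fisheye: a pixel r from the principal point sees the ray r / f radians off the axis. A picture is of the moment at which its call begins: read the wrist's pose just before it. calibration takes no time and is no camera call.
A pose or a line that the arm cannot do raises IKError and nothing moves.
- hand_in(): hands the job in; it is judged then, once.
Trained networks look in the newest picture that a camera, given by its name, has taken for a name from the list of things; names that differ only in an ending like _2 or _b are one class to them, and where a whole thing is asked for, a point or a joint stands for the part that bears it (a point fixed in the world has none). Each returns a list of dicts, best first, with "confidence" (0 to 1); they miss things now and then, are a little off and sometimes report something else, mostly with a low value. They report only what shows in the picture. A call takes as long as a camera call. They do not tell look-alikes from the thing itself.
- search_frame(target, camera): "centre" ([column, row] in pixels, amid what is visible of it).
- mark_of(target, camera): "centre" ([column, row] in pixels: a listed point, or the origin of a listed thing).
Readings, each from a call of its own:
- current_clock(): time.
- current_joints(): joint angles.
- current_joint_vel(): joint speeds.
- current_effort(): joint torques, N m.
- current_tool_pos(): TCP position.
- current_ee_rot(): TCP orientation.
- current_wrist_force(): force on the tool from outside, world axes, zero at the start.
- current_wrist_torque(): the same for the moment, N m.
- current_finger_gap(): finger opening in m.
- current_gripper_force(): force on a finger pad.
Only numpy, scipy, OpenCV 4.12 (cv2) and the standard library are available. Lean on these libraries where they do the work, as an engineer would, in place of code of your own. Each camera call takes 0.05 s, during which the arm holds its last target. There are 200 camera calls.

TASK

Lay the four folded aluminium struts on the blue tape strips of the layout board in order of length, one to a strip, the longest on the strip nearest the vise and the shortest at the other end. Each lies flat, open side down, along the middle of its strip with one end on the black base line. Do not knock over the drinks bottle.

Things in the scene. Friction and masses are not known exactly. Their poses are not given: they have to be found in the camera images.
- strut60_mid (a point): the shortest of the four loose folded aluminium struts: 60 mm long, an upside-down U channel 28 mm wide and 28 mm high (web 2.5 mm thick on top, open side down on the bench), two small dark rivet holes at each end, about 27 g, both ends alike. The point is its centre, half-way up (14 mm above what it lies on); x runs along its length, z up.
- strut85_mid (a point): the second shortest of the four loose folded aluminium struts: 85 mm long, an upside-down U channel 28 mm wide and 28 mm high (web 2.5 mm thick on top, open side down on the bench), two small dark rivet holes at each end, about 38 g, both ends alike. The point is its centre, half-way up (14 mm above what it lies on); x runs along its length, z up.
- strut110_mid (a point): the second longest of the four loose folded aluminium struts: 110 mm long, an upside-down U channel 28 mm wide and 28 mm high (web 2.5 mm thick on top, open side down on the bench), two small dark rivet holes at each end, about 50 g, both ends alike. The point is its centre, half-way up (14 mm above what it lies on); x runs along its length, z up.
- strut135_mid (a point): the longest of the four loose folded aluminium struts: 135 mm long, an upside-down U channel 28 mm wide and 28 mm high (web 2.5 mm thick on top, open side down on the bench), two small dark rivet holes at each end, about 61 g, both ends alike. The point is its centre, half-way up (14 mm above what it lies on); x runs along its length, z up.
- mark1: the leftmost (seen from the robot) of the four blue tape strips, 18 mm wide and 145 mm long, side by side 75 mm apart on the plywood layout board (9 mm thick, 175 x 315 mm, fixed). The origin is on the board's upper face (9 mm above the bench), on the strip's centre line where it starts, at the edge of the 6 mm black base line that joins the near ends of all four strips; x runs along the strip away from the base line, z up. The strips are flat and cannot be felt.
- mark2: the second from the left (seen from the robot) of the four blue tape strips, 18 mm wide and 145 mm long, side by side 75 mm apart on the plywood layout board (9 mm thick, 175 x 315 mm, fixed). The origin is on the board's upper face (9 mm above the bench), on the strip's centre line where it starts, at the edge of the 6 mm black base line that joins the near ends of all four strips; x runs along the strip away from the base line, z up. The strips are flat and cannot be felt.
- mark3: the third from the left (seen from the robot) of the four blue tape strips, 18 mm wide and 145 mm long, side by side 75 mm apart on the plywood layout board (9 mm thick, 175 x 315 mm, fixed). The origin is on the board's upper face (9 mm above the bench), on the strip's centre line where it starts, at the edge of the 6 mm black base line that joins the near ends of all four strips; x runs along the strip away from the base line, z up. The strips are flat and cannot be felt.
- mark4: the rightmost (seen from the robot) of the four blue tape strips, 18 mm wide and 145 mm long, side by side 75 mm apart on the plywood layout board (9 mm thick, 175 x 315 mm, fixed). The origin is on the board's upper face (9 mm above the bench), on the strip's centre line where it starts, at the edge of the 6 mm black base line that joins the near ends of all four strips; x runs along the strip away from the base line, z up. The strips are flat and cannot be felt.
- vise: dark clamp-on bench vise with orange jaw pads, 108 mm high, fixed to the far edge of the bench, either to the left or to the right of the layout board; a yellow bin stands on the other side. The origin is on the bench at the middle of the near edge of its foot (the foot is 85 x 75 mm and reaches away from the robot from there).
- bottle: blue drinks bottle with an orange cap, standing loose behind the board, 68 mm across and 190 mm high, 0.55 kg; the origin is the centre of its underside. It is not to be knocked over.
Mind the look-alikes: they are no part of the job. Leave any purple look-alike of the part that bears strut135_mid alone. What is shaped like the part that bears strut60_mid but purple is not meant.

How it is judged:
By the outcome, as a careful person would: the job done as asked, in the order asked, and still so for the second after the job is handed in, with the robot touching nothing.
It also fails if it takes over 104 s, if anything falls off the work surface, if the arm or the gripper's body presses on something with over 40 N, if the wrist force passes 120 N, or if a joint passes its speed limit or range.

## Working session

There is one attempt and no reset: what is moved stays moved. The work goes in short steps, each a Python script; the robot and the scene stay as the last script left them, time stands still between calls to the robot, and variables do not carry over. Pictures are saved under pics/ and viewed, at most 14 in all, crops included, and the job is handed in when it is done.

```bash
mkdir -p pics; ls
python3 - <<'E'
from bench import *
import cv2,numpy as np
for n in ("scene","side","wrist"):
    im=camera(n); cv2.imwrite(f"pics/a_{n}.png",im[:,:,::-1])
    c=calibration(n); print(n,{k:np.round(v,4).tolist() for k,v in c.items()})
    for t in ["strut60_mid","strut85_mid","strut110_mid","strut135_mid","mark1","mark2","mark3","mark4","vise","bottle"]:
        print(t,[(np.round(d["centre"]).tolist(),round(d["confidence"],2)) for d in mark_of(t,n)])
print(current_clock(),current_ee_rot(),current_finger_gap(),pinch_z)
a=cv2.imread("pics/a_scene.png");b=cv2.imread("pics/a_side.png")
cv2.imwrite("pics/scene2.png",cv2.resize(a,(800,600)))
E
```

```text
pics
scene {'fx': 458.4596, 'fy': 458.4596, 'cx': 249.6278, 'cy': 192.4783, 'T': [[0.0222, 0.7556, -0.6547, 1.4859], [0.9997, -0.019, 0.0119, -0.0433], [-0.0035, -0.6548, -0.7558, 1.1693], [0.0, 0.0, 0.0, 1.0]]}
strut60_mid [([136.0, 217.0], 0.53), ([164.0, 211.0], 0.48)]
strut85_mid [([353.0, 216.0], 0.53)]
strut110_mid [([164.0, 174.0], 0.64), ([354.0, 216.0], 0.43)]
strut135_mid [([351.0, 137.0], 0.92), ([350.0, 177.0], 0.68)]
mark1 [([225.0, 196.0], 0.78), ([292.0, 190.0], 0.7), ([270.0, 190.0], 0.69), ([250.0, 193.0], 0.55)]
mark2 [([225.0, 196.0], 0.78), ([292.0, 190.0], 0.7), ([270.0, 190.0], 0.69), ([250.0, 193.0], 0.55)]
mark3 [([225.0, 196.0], 0.78), ([292.0, 190.0], 0.7), ([270.0, 190.0], 0.69), ([250.0, 193.0], 0.55)]
mark4 [([225.0, 196.0], 0.78), ([292.0, 190.0], 0.7), ([270.0, 190.0], 0.69), ([250.0, 193.0], 0.55)]
vise [([158.0, 264.0], 0.73), ([272.0, 192.0], 0.73)]
bottle [([271.0, 266.0], 0.74)]
side {'fx': 381.9789, 'fy': 381.9789, 'cx': 258.5333, 'cy': 199.0576, 'T': [[0.9656, -0.1752, 0.1921, 0.2952], [-0.2598, -0.6203, 0.7401, -0.8334], [-0.0105, -0.7645, -0.64
[... 457 characters left out ...]
5)]
mark3 [([257.0, 236.0], 0.7), ([248.0, 217.0], 0.62), ([239.0, 185.0], 0.55), ([243.0, 198.0], 0.45)]
mark4 [([257.0, 236.0], 0.7), ([248.0, 217.0], 0.62), ([239.0, 185.0], 0.55), ([243.0, 198.0], 0.45)]
vise [([380.0, 268.0], 0.88), ([258.0, 151.0], 0.58)]
bottle [([331.0, 190.0], 0.96)]
wrist {'fx': 297.3186, 'fy': 297.3186, 'cx': 257.5072, 'cy': 194.9458, 'T_tool_cam': [[0.0007, -0.97, -0.2431, 0.0657], [1.0, 0.0005, 0.0006, 0.0011], [-0.0005, -0.2431, 0.97, -0.1618], [0.0, 0.0, 0.0, 1.0]]}
strut60_mid []
strut85_mid []
strut110_mid []
strut135_mid []
mark1 []
mark2 []
mark3 []
mark4 []
vise []
bottle []
1.65 [ 3.14154136e+00 -5.16700540e-05  2.83674960e+00] 0.08702040396033901 0.0187
```

View pics/scene2.png

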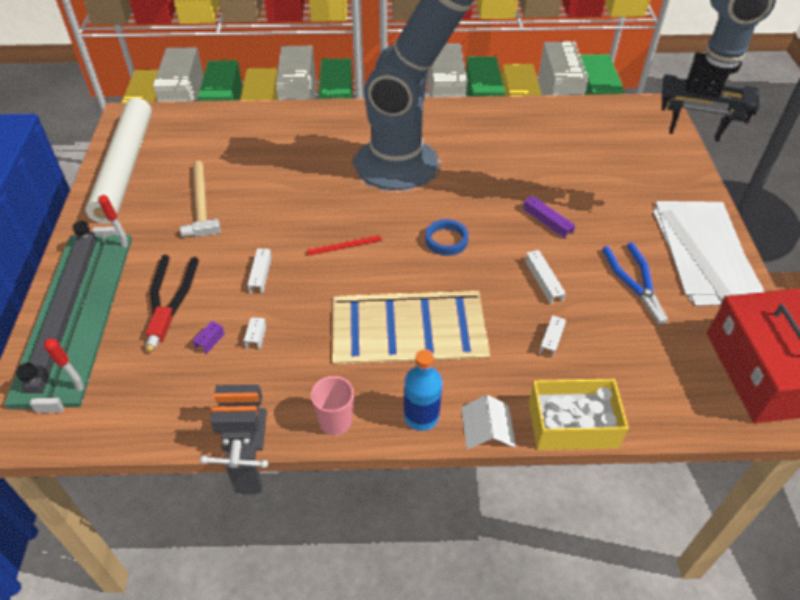

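View pics/a_side.png

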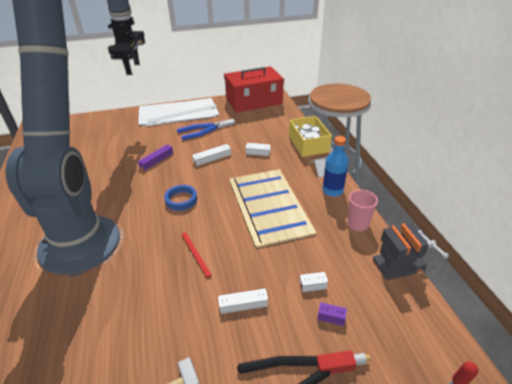

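```bash
cat > h.py <<'E'
from bench import *
import cv2,numpy as np
def ray_plane(o,d,z): return o+d*((z-o[2])/d[2])
def pin(name,uv,z):
    c=calibration(name);T=c["T"]
    d=T[:3,:3]@np.array([(uv[0]-c["cx"])/c["fx"],(uv[1]-c["cy"])/c["fy"],1.]);return ray_plane(T[:3,3],d,z)
def wpose():
    from scipy.spatial.transform import Rotation as R
    T=np.eye(4);T[:3,:3]=R.from_euler("xyz",current_ee_rot()).as_matrix();T[:3,3]=current_tool_pos();return T@calibration("wrist")["T_tool_cam"]
def wr(T,uv,z):
    c=calibration("wrist");a=np.array([uv[0]-c["cx"],uv[1]-c["cy"]])/c["fx"];r=np.hypot(*a)+1e-12
    d=T[:3,:3]@np.array([*(a/r*np.sin(r)),np.cos(r)]);return ray_plane(T[:3,3],d,z)
def wproj(T,p):
    c=calibration("wrist");q=np.linalg.inv(T)@np.append(p,1);r=np.hypot(q[0],q[1]);th=np.arctan2(r,q[2])
    return np.array([c["cx"],c["cy"]])+c["fx"]*th*q[:2]/r
def topdown(im,T,x0,x1,y0,y1,z,s=0.001):
    # orthographic view at height z; row = x from x1 down, column = y from y1 down (robot's view)
    c=calibration("wrist");nx=int((x1-x0)/s);ny=int((y1-y0)/s)
    X,Y=np.meshgrid(x1-s*np.arange(nx),y1-s*np.arange(ny),indexing="ij")
    P=np.stack([X,Y,np.full_like(X,z)],-1)-T[:3,3];q=P@T[:3,:3];r=np.hypot(q[...,0],q[...,1]);th=np.arctan2(r,q[...,2])
    return cv2.remap(im,(c["cx"]+c["fx"]*th*q[...,0]/r).astype(np.float32),(c["cy"]+c["fx"]*th*q[...,1]/r).astype(np.float32),cv2.INTER_LINEAR)
E
python3 - <<'E'
from h import *
for n,uv in dict(c110=(166,173),c60=(163,213),c135=(349,176),c85=(353,215),pl=(351,138),ps=(133,216)).items(): print(n,pin("scene",uv,.02).round(3))
for n,uv in dict(m1=(297,190),m2=(269,191),m3=(248,192),m4=(226,193),b=(271,266)).items(): print(n,pin("scene",uv,.009).round(3))
b=(np.array([0,0,.0]))
E=[3.1416,0,3.1416]
for p in [(.6,-.2,.25),(.6,.22,.25),(.58,0,.3),(.55,-.2,.04)]:
  for yaw in (0,1.57,3.14,-1.57): 
    j=solve_ik(p,[np.pi,0,yaw]); print(p,yaw,None if j is None else np.round(j,2))
E
```

```text
c110 [ 0.394 -0.311  0.02 ]
c60 [ 0.57  -0.304  0.02 ]
c135 [0.424 0.316 0.02 ]
c85 [0.593 0.301 0.02 ]
pl [0.234 0.355 0.02 ]
ps [ 0.58  -0.398  0.02 ]
m1 [0.474 0.134 0.009]
m2 [0.476 0.04  0.009]
m3 [ 0.479 -0.03   0.009]
m4 [ 0.481 -0.104  0.009]
b [0.768 0.031 0.009]
(0.6, -0.2, 0.25) 0 [-0.42  0.53  1.    1.65 -0.47  1.23 -0.89]
(0.6, -0.2, 0.25) 1.57 [-0.4   0.51  0.96  1.65 -0.44  1.22  0.66]
(0.6, -0.2, 0.25) 3.14 [-0.29  0.45  0.77  1.64 -0.34  1.18  2.13]
(0.6, -0.2, 0.25) -1.57 [-0.47  0.58  1.11  1.65 -0.54  1.26 -2.39]
(0.6, 0.22, 0.25) 0 [-0.89  0.44  0.67  1.62 -0.29  1.18 -1.73]
(0.6, 0.22, 0.25) 1.57 [-0.73  0.41  0.44  1.61 -0.18  1.16 -0.26]
(0.6, 0.22, 0.25) 3.14 [-0.52  0.39  0.14  1.6  -0.06  1.16  1.2 ]
(0.6, 0.22, 0.25) -1.57 [ 0.32  0.66 -1.18  1.55  0.62  1.35  2.22]
(0.58, 0, 0.3) 0 [-0.73  0.32  0.86  1.7  -0.26  1.24 -1.38]
(0.58, 0, 0.3) 1.57 [-0.57  0.28  0.64  1.69 -0.18  1.23  0.1 ]
(0.58, 0, 0.3) 3.14 [-0.47  0.27  0.5   1.69 -0.14  1.22  1.63]
(0.58, 0, 0.3) -1.57 [ 0.81  0.57 -1.31  1.62  0.56  1.39  2.58]
(0.55, -0.2, 0.04) 0 [-0.44  0.83  1.07  1.95 -0.91  0.96 -0.48]
(0.55, -0.2, 0.04) 1.57 [-0.4   0.78  1.    1.95 -0.84  0.91  1.04]
(0.55, -0.2, 0.04) 3.14 [-0.04  0.57  0.42  1.93 -0.35  0.72  2.16]
(0.55, -0.2, 0.04) -1.57 [-0.45  0.85  1.1   1.95 -0.94  0.98 -2.02]
```

Run:
```python
from h import *
print(current_clock())
for n,p in dict(L=(.52,.24,.22),C=(.53,0.02,.25),R=(.52,-.24,.22)).items():
    j=np.array(solve_ik(p,[np.pi,0,np.pi])); movep(p,[np.pi,0,np.pi]); print(n,j.round(2),current_clock())
    dwell(.15); T=wpose(); im=camera("wrist"); cv2.imwrite(f"pics/v_{n}.png",im[:,:,::-1]); np.save(f"T_{n}.npy",T)
    if n=="C": search_frame("mark1","wrist"); print([np.round(wr(T,d["centre"],.009),4) for d in mark_of("mark1","wrist")])
ims=[cv2.imread(f"pics/v_{n}.png") for n in "LCR"]
cv2.imwrite("pics/LCR.png",cv2.resize(np.vstack([np.hstack(ims[:2]),np.hstack([ims[2],ims[2]*0])]),(800,600)))
```

```text
1.65
L [-0.59  0.3   0.11  1.79 -0.04  1.05  1.1 ] 3.5167
C [-0.3   0.21  0.21  1.85 -0.05  1.09  1.5 ] 4.6083
[array([0.4761, 0.0483, 0.009 ]), array([ 0.4839, -0.1031,  0.009 ]), array([0.4755, 0.1228, 0.009 ]), array([ 0.4792, -0.0278,  0.009 ])]
R [ 0.07  0.31  0.37  1.8  -0.13  1.05  2.05] 5.9333
```

View pics/LCR.png

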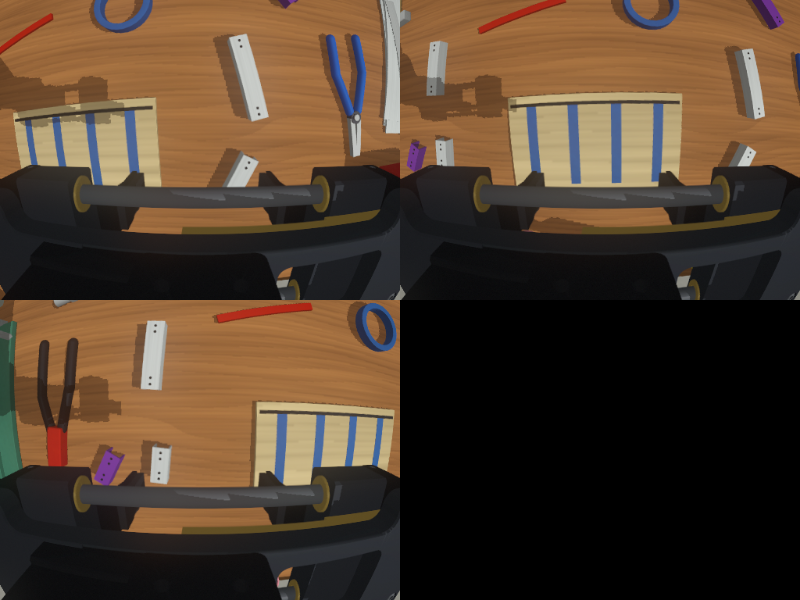

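```bash
cat >> h.py <<'E'
def findstrut(im,T,cx,cy,w=.09,z=.028,s=.0005,thr=165,dbg=None):
    x0,x1,y0,y1=cx-w,cx+w,cy-w,cy+w
    td=topdown(im,T,x0,x1,y0,y1,z,s)
    m=((td.min(2)>thr)&(td.max(2).astype(int)-td.min(2)<40)).astype(np.uint8)
    m=cv2.morphologyEx(m,cv2.MORPH_CLOSE,np.ones((11,11),np.uint8)); m=cv2.morphologyEx(m,cv2.MORPH_OPEN,np.ones((13,13),np.uint8))
    cs,_=cv2.findContours(m,cv2.RETR_EXTERNAL,cv2.CHAIN_APPROX_NONE); out=[]
    for c in cs:
        if cv2.contourArea(c)*s*s<8e-4: continue
        r=cv2.minAreaRect(c); b=cv2.boxPoints(r); cv2.polylines(td,[b.astype(int)],True,(255,0,0),1)
        e=sorted([b[1]-b[0],b[2]-b[1]],key=np.linalg.norm); L=e[1]; 
        d=np.array([-L[1],-L[0]]); a=np.arctan2(d[1],d[0]); a=(a+np.pi/2)%np.pi-np.pi/2
        out.append(dict(x=x1-s*r[0][1],y=y1-s*r[0][0],a=a,L=np.linalg.norm(e[1])*s,W=np.linalg.norm(e[0])*s))
    if dbg: cv2.imwrite(dbg,td[:,:,::-1])
    return out
E
python3 - <<'E'
from h import *
def ld(n): return cv2.imread(f"pics/v_{n}.png")[:,:,::-1].copy(),np.load(f"T_{n}.npy")
f=[]
for k,(n,x,y) in enumerate([("L",.424,.316),("R",.394,-.311),("R",.57,-.304),("L",.593,.301),("C",.424,.316),("C",.394,-.311)]):
    for d in findstrut(*ld(n),x,y,dbg=f"pics/d{k}.png"): print(k,n,{a:round(float(b),4) for a,b in d.items()})
im,T=ld("C"); td=topdown(im,T,.44,.66,-.18,.18,.009,.0005); 
hsv=cv2.cvtColor(td,cv2.COLOR_RGB2HSV); m=((hsv[...,0]>100)&(hsv[...,0]<130)&(hsv[...,1]>90)).astype(np.uint8)
n,lab,st,ce=cv2.connectedComponentsWithStats(m)
for i in range(1,n):
    if st[i,4]<1000: continue
    v,u=np.nonzero(lab==i); x=.66-.0005*v; y=.18-.0005*u
    k=(x>.49)&(x<.58); p=np.polyfit(x[k],y[k],1); print("strip",p.round(4),"x",np.percentile(x,[0,1,99]).round(4),"y@.48",np.polyval(p,.48).round(4),"w",(k.sum()*.25e-6/.09).round(4))
g=td.max(2)<85
for y0 in np.arange(-.12,.16,.025):
    u=int((.18-y0)/.0005); v=np.nonzero(g[250:420,u])[0]+250
    if len(v): print("base",y0.round(3),(.66-.0005*v.min()).round(4),(.66-.0005*v.max()).round(4))
ds=[cv2.imread(f"pics/d{k}.png")[:360,:360] for k in range(4)]
ds=[cv2.resize(d,(200,200)) for d in ds]
cv2.imwrite("pics/rect.png",np.vstack([np.hstack(ds),cv2.resize(td[:,:,::-1],(800,400))[:390]]))
E
```

```text
0 L {'x': 0.424, 'y': 0.3154, 'a': 0.2752, 'L': 0.1345, 'W': 0.0279}
1 R {'x': 0.3902, 'y': -0.3112, 'a': -0.0863, 'L': 0.1094, 'W': 0.0291}
2 R {'x': 0.567, 'y': -0.3034, 'a': -0.1107, 'L': 0.0596, 'W': 0.0289}
3 L {'x': 0.5786, 'y': 0.31, 'a': -0.4324, 'L': 0.0582, 'W': 0.0275}
4 C {'x': 0.424, 'y': 0.3154, 'a': 0.273, 'L': 0.1343, 'W': 0.028}
5 C {'x': 0.3726, 'y': -0.3096, 'a': -0.0788, 'L': 0.073, 'W': 0.0277}
strip [ 0.0293 -0.041 ] x [0.4805 0.482  0.6235] y@.48 -0.0269 w 0.0159
strip [0.0278 0.0347] x [0.4785 0.48   0.6215] y@.48 0.048 w 0.0161
strip [0.0248 0.1114] x [0.4765 0.478  0.6185] y@.48 0.1233 w 0.0161
strip [ 0.0247 -0.1136] x [0.4825 0.484  0.6015] y@.48 -0.1017 w 0.0161
base -0.12 0.481 0.478
base -0.095 0.482 0.4775
base -0.07 0.48 0.477
base -0.045 0.479 0.4765
base -0.02 0.4795 0.4755
base 0.005 0.478 0.4755
base 0.03 0.477 0.474
base 0.055 0.4775 0.4735
base 0.08 0.476 0.473
base 0.105 0.4755 0.4725
base 0.13 0.476 0.4715
base 0.155 0.474 0.4705
```

View pics/rect.png

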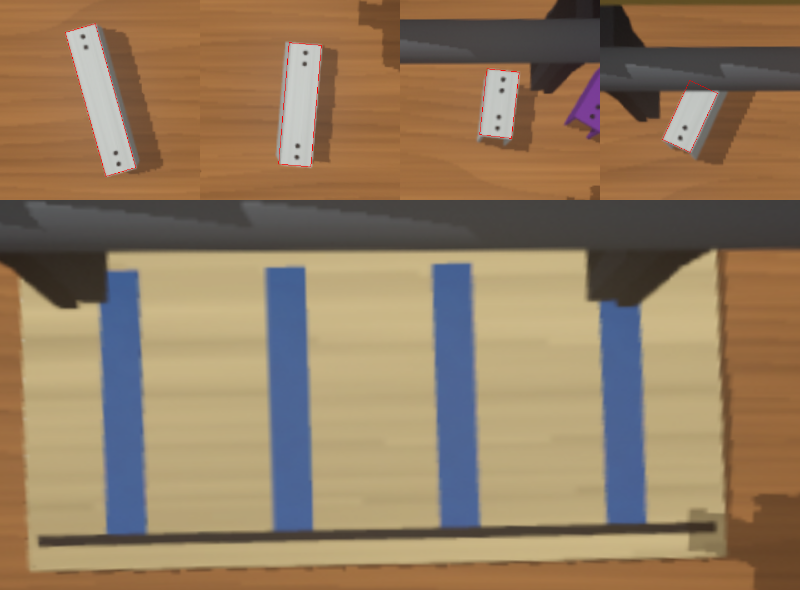

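```bash
cat >> h.py <<'E'
TH=.0266
MK={1:(.4755,.1232),2:(.4775,.0480),3:(.4795,-.0269),4:(.4815,-.1017)}
GZ=.006; UP=.10
def pick(x,y,a,f=25):
    e=[np.pi,0,np.pi+a]
    gripper_to(.055)
    movep([x,y,UP],e); move_l([x,y,GZ],v=.12); gripper_to(.02,f); print("gap",current_finger_gap(),"F",current_gripper_force())
    move_l([x,y,UP],v=.2)
def place(k,L,over=.0015):
    s=L/2-over; x=MK[k][0]+s*np.cos(TH); y=MK[k][1]+s*np.sin(TH); e=[np.pi,0,np.pi+TH]
    movep([x,y,UP],e); move_l([x,y,.03],v=.2); dwell(.1); f0=current_wrist_force(); move_l([x,y,GZ+.0095],v=.05); dwell(.15)
    print("gap",current_finger_gap(),"dF",np.round(current_wrist_force()-f0,2),np.round(current_tool_pos(),4),(round(x,4),round(y,4)))
    gripper_to(.05); move_l([x,y,UP],v=.2); print("t",current_clock(),"q",np.round(current_joints(),2))
E
python3 - <<'E'
from h import *
pick(.3902,-.3112,-.0863); place(3,.110)
T=wpose(); im=camera("wrist"); cv2.imwrite("pics/p1.png",cv2.resize(im[:,:,::-1],(512,384)))
E
```

```text
gap 0.027401234354624587 F 25.000337222591043
gap 0.02754205833251162 dF [-0.78  0.16  0.29] [ 0.5328 -0.0254  0.0153] (np.float64(0.533), np.float64(-0.0255))
t 13.5833 q [-0.28  0.4   0.32  2.01 -0.17  0.77  1.73]
```

View pics/p1.png

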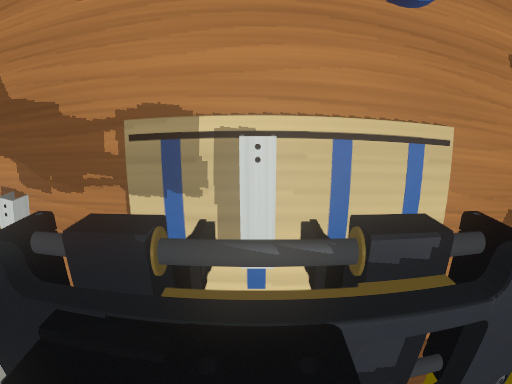

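Run:
```python
from h import *
pick(.567,-.3034,-.1107); place(1,.060)
e=[np.pi,0,np.pi]
movep([.62,.28,.22],e); dwell(.15); T=wpose(); im=camera("wrist"); cv2.imwrite("pics/v_L2.png",im[:,:,::-1]); np.save("T_L2.npy",T)
for d in findstrut(im,T,.593,.301,dbg="pics/d85.png"): print({a:round(float(b),4) for a,b in d.items()})
```

```text
gap 0.02750094704764371 F 25.000427942723036
gap 0.027888886285380405 dF [-0.12 -0.38 -0.76] [0.5038 0.1239 0.0154] (np.float64(0.504), np.float64(0.124))
t 21.3417 q [-0.59  0.38  0.33  2.04 -0.18  0.75  1.45]
{'x': 0.5907, 'y': 0.3044, 'a': -0.4305, 'L': 0.0848, 'W': 0.0281}
```

View pics/d85.png

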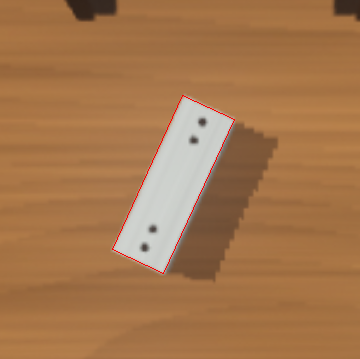

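The crop shows the white 85 mm strut whole (rectangle 115–235, 97–272), and its fit is clean.

Run:
```python
from h import *
pick(.5907,.3044,-.4305); place(2,.085)
pick(.424,.3154,.2745); place(4,.135)
e=[np.pi,0,np.pi]
V=[]
for n,p in dict(E=(.49,0.02,.25),F=(.60,0.02,.25)).items():
    movep(p,e); dwell(.15); T=wpose(); im=camera("wrist"); np.save(f"T_{n}.npy",T); cv2.imwrite(f"pics/v_{n}.png",im[:,:,::-1])
    V.append(topdown(im,T,.44,.67,-.16,.18,.037,.001)[:,:,::-1])
    if n=="F":
        for k,L in ((1,.06),(2,.085),(3,.11),(4,.135)):
            mx,my=MK[k]
            for d in findstrut(im,T,mx+L/2,my+L/2*TH,w=.09,z=.037):
                dx,dy=d["x"]-mx,d["y"]-my; c,s=np.cos(TH),np.sin(TH); lx,ly=c*dx+s*dy,-s*dx+c*dy
                if abs(ly)<.03: print(k,"near end mm",round((lx-d["L"]/2)*1e3,1),"lat",round(ly*1e3,1),"ang deg",round(np.degrees(d["a"]-TH),2),"L",round(d["L"],4))
print(current_clock())
cv2.imwrite("pics/final.png",np.hstack(V))
```

```text
gap 0.02774987576297588 F 25.00035858247429
gap 0.02781071057876428 dF [0.73 0.61 0.21] [0.5183 0.049  0.0154] (np.float64(0.5185), np.float64(0.0491))
t 29.0833 q [-0.45  0.38  0.34  2.04 -0.18  0.76  1.6 ]
gap 0.02775152936409321 F 25.000382142607123
gap 0.02780767404802516 dF [ 0.04 -1.    0.61] [ 0.5473 -0.0999  0.0153] (np.float64(0.5475), np.float64(-0.0999))
t 36.8 q [-0.22  0.44  0.42  1.96 -0.25  0.79  1.94]
1 near end mm -1.6 lat 1.1 ang deg -0.06 L 0.0599
2 near end mm -1.0 lat 1.2 ang deg -0.13 L 0.0848
3 near end mm -1.9 lat 1.6 ang deg 0.25 L 0.1097
4 near end mm -1.7 lat 1.7 ang deg 0.14 L 0.1348
38.5333
```

View pics/final.png

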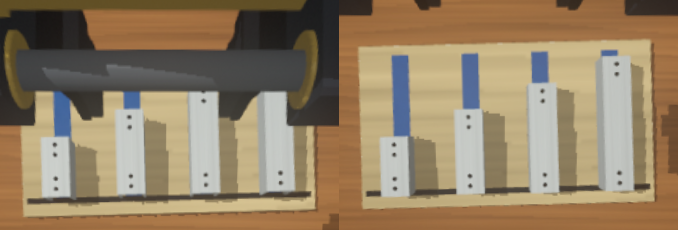

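Run:
```python
from h import *
im=cv2.imread("pics/v_F.png")[:,:,::-1].copy();T=np.load("T_F.npy")
td=topdown(im,T,.44,.66,-.18,.18,.009,.0005)
hsv=cv2.cvtColor(td,cv2.COLOR_RGB2HSV); m=((hsv[...,0]>100)&(hsv[...,0]<130)&(hsv[...,1]>90)).astype(np.uint8)
n,lab,st,ce=cv2.connectedComponentsWithStats(m)
for i in range(1,n):
    if st[i,4]<300: continue
    v,u=np.nonzero(lab==i); x=.66-.0005*v; y=.18-.0005*u
    k=min(MK,key=lambda k:abs(MK[k][1]-y.mean())); print(k,"off mm",round(1e3*np.mean(y-MK[k][1]-TH*(x-MK[k][0])),2),"end",x.max()-MK[k][0])
```

```text
4 off mm -0.16 end 0.14450000000000002
3 off mm 0.19 end 0.14450000000000002
2 off mm -0.17 end 0.14450000000000002
1 off mm -0.13 end 0.14450000000000002
```

```bash
python3 -c "
from bench import *
print(hand_in())"
```

```text
the job is handed in; nothing more can be done
None
```

I laid the four struts on the strips and handed the job in at about 39 s. From the vise end the order is 135, 110, 85 and 60 mm. In the last picture each near end is 1–2 mm onto the base line, and each strut sits 1–2 mm left of its strip's middle, which I left uncorrected. I did not touch the bottle.

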